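# Pack the tea things into the chest drawer

## Robot

A 7-joint arm with a two-finger parallel gripper is mounted at the origin on the work surface. World frame = base frame: x ahead of the robot, y to its left, z up, the work surface at z = 0. Lengths are in m, angles in rad, forces in N, time in s.
With the tool pointing down it reaches from about 0.4 to 0.875 m from the base axis. Payload 6.5 kg.
Tool frame: the origin (TCP) lies midway between the tips of the shut fingers; the grasp point (between the pads) lies 19 mm behind it; z points along the fingers, y is the line along which they close (so a half turn about z gives the same grasp; the last joint's range is limited). The gripper opens to 88 mm and grips with 3 to 60 N. Pads are 18 mm wide; open, the fingers measure 123 mm over their backs; the gripper's body (75 mm by 187 mm) begins 45 mm behind the grasp point.
Start: joints at [1.141, 0.536, -0.004, 1.538, 0.003, 1.067, -0.071], TCP at [0.231, -0.607, 0.239] pointing down, gripper open.
Joint ranges: [-2.7, 2.7], [-0.37, 2.16], [-1.27, 1.26], [0.24, 2.4], [-1.31, 4.45], [0.19, 1.91], [-2.76, 2.76]. Speed limits (rad/s): [2.39, 2.39, 3.14, 3.14, 3.14, 3.14, 3.14].

## Interface

Orientations are given as a unit quaternion [w, x, y, z].
In Python, from bench import arm, viewer, recognise, trace gives the robot as it stands.
- The arm moves only by the shell command python3 -m pendant 'ROWS' [FORCE]. ROWS is JSON, a list of rows, each a list of 7 numbers: the finger opening in mm, from 0 to 88.1, then the shift along the world's x, y, z in units of 50 mm (1.0 is 50 mm), then the turn, a rotation vector about the world's x, y, z in degrees. In form: [[claw, x, y, z, rx, ry, rz], ...]. A call has 1 to 10 rows; each row is the pose to reach, as a shift and turn from the pose commanded when the call began; what a row does not reach only later rows make up. A row lasts 1/8 s, in which the tool goes at most 62.5 mm and 10.7 degrees, less where a joint would pass 70% of its speed; a pose out of reach is approached as far as the arm can. A call with a gripper value outside its range is refused whole. The fingers move at their own pace and stop on an object; FORCE is the grip in N (left out, the last holds). Time passes only in rows, so rows that repeat a pose let the fingers close. It gives the time, the measured TCP pose, the force, the opening and the grip force at its end, in the units of the state.
- arm.get_obs(): the state, without advancing time (a new reading comes with each control period).
- viewer.camera(name): name is "scene" or "top"; returns a dict with "color" (480x640x3 uint8, red, green, blue), "intrinsics" (3x3 intrinsics, pixels), "view" (4x4, takes a point from world to camera coordinates). Camera axes: x right, y up, looking along -z (the intrinsics and any distortion apply to the point x, -y, -z); pixel columns grow to the right and rows downward; lengths in m; the calibration is good to about 2 mm. A picture is of the moment at which its call begins. There is no depth.
- arm.hand_in(): hands the job in; it is judged then, once.
Trained networks look in a picture, given as the dict that the camera call returned (one of the last four; its "shot" number tells which), for a name from the list of things; names that differ only in an ending like _2 or _b are one class to them, and where a whole thing is asked for, a point or a joint stands for the part that bears it (a point fixed in the world has none). Each returns a list of dicts, best first, with "p" (0 to 1); they miss things now and then, are a little off and sometimes report something else, mostly with a low value. They report only what shows in the picture. A call takes as long as a camera call.
- recognise(picture, target): "centre" ([x, y, z] in m, in world coordinates, good to about 4 mm: the middle of the surface that is visible of it).
- trace(picture, target): "pixels" (480x640 bool, what is visible of it).
The state is a dict: "t": time; "joint_positions": joint angles; "joint_vel": joint speeds; "tau": joint torques, N m; "tool_pos": TCP position; "tcp_rot": TCP orientation; "wrist_force": force on the tool from outside, world axes, zero at the start; "moment": the same for the moment, N m; "finger_gap": finger opening in m; "grip_force": force on a finger pad.
Only numpy, scipy, OpenCV 4.12 (cv2) and the standard library are available. Lean on these libraries where they do the work, as an engineer would, in place of code of your own. Each camera call takes 0.05 s, during which the arm holds its last target. There are 200 camera calls.

## Task

Tidy the tea things off the living-room table: pull the little chest's drawer out to its stop, pack every tin, jar, pot and knobbed box on the table into it, standing upright side by side on the drawer's floor, and then push the drawer shut. They only just fit, so leave room for the long box; leave the candy dish, bell, coaster and remote alone.

Things in the scene. Friction and masses are not known exactly. Their poses are not given: they have to be found in the camera images.
- chest: Low dark wooden chest with one drawer, fixed to the table, 244 wide (own y), 132 deep (own x), 94 high. Origin: on the table under the middle of its open front; own +x points into the chest, so the drawer comes out along own -x; z up.
- drawer (a joint): How far the drawer is out, in m: 0 is shut, 0.122 is its stop; a friction of about 3 N holds it where it is left.
- drawer_handle (a point): Middle of the drawer's brass bar handle: a round bar 10 mm thick and 100 long along the chest's y, 64 above the table, its centre 40 in front of the drawer's front panel (clear gap 35 behind the bar). It can be pinched or hooked from above. The panel is 12 thick and its top is 84 above the table. Axes as the chest's.
- drawer_in (a point): Centre of the drawer's inner floor (moves with the drawer), 14 above the table; axes as the chest's. The inside is 106 deep (x) by 202 wide (y), without dividers; side and rear walls 6 thick stand 26 above the inner floor; the front panel stands 70 above it. With the drawer at its stop its inside lies wholly in front of the chest. Shut, there is room for things up to 68 tall.
- tin_green: Round green tea tin, diameter 46, body 40 tall, with a round brass knob on top, diameter 18, from 40 to 62 above its underside. Origin: centre of its underside; z up. May be absent.
- tin_blue: Round blue tea tin, same sizes as the green one: diameter 46, body 40 tall, knob diameter 18 from 40 to 62. Origin: centre of its underside; z up. May be absent.
- jar: Round amber glass sweets jar with a wooden lid, diameter 45, body 38 tall, round wooden knob diameter 18 from 38 to 60 above its underside. Origin: centre of its underside; z up. May be absent.
- pot: Round terracotta salt pot with a white lid, diameter 46, body 38 tall, round white knob diameter 18 from 38 to 60 above its underside. Origin: centre of its underside; z up. May be absent.
- box_light: Square pale wooden box 45 x 45, body 36 tall, with a square dark knob 18 x 18 (sides parallel to the box) from 36 to 58. Origin: centre of its underside; z up. x, y parallel to its sides. May be absent.
- box_white: Square white ceramic box, same sizes: 45 x 45, body 36 tall, square red knob 18 x 18 from 36 to 58. Origin: centre of its underside; z up. x, y parallel to its sides. May be absent.
- long_box: Long black lacquer box 96 (own x) x 45 (own y), body 36 tall, with a red bar grip on top, 45 (own x) x 18 (own y), from 36 to 58. Origin: centre of its underside; z up. Always there.
- dish: Bystander: empty clear glass candy dish, rim diameter 90, 36 high. Origin: centre of its underside. Leave it alone.
- bell: Bystander: chrome desk bell on a black foot, diameter 80, 50 high. Origin: centre of its underside. Leave it alone.
- coaster: Bystander: round blue ceramic coaster, diameter 96, 8 thick, lying on top of the chest. Origin: centre of its underside. Leave it alone.
- remote: Bystander: grey plastic remote, 45 (own x) x 150 (own y) x 18 high. Origin: centre of its underside. Leave it alone.

How it is judged:
By the outcome, as a careful person would: the job done as asked, in the order asked, and still so for the second after the job is handed in, with the robot touching nothing.
Of tin_green, tin_blue, jar, pot, box_light, box_white only 4 to 6 are there at a start; the rules pass over those that are not, and their reading is None.
At some moment in a run one of tin_green, tin_blue, jar, pot, box_light, box_white, long_box may be knocked a few centimetres aside while the robot is not near it.
It also fails if it takes over 210 s, if anything falls off the work surface, if the arm or the gripper's body presses on something with over 40 N, if the wrist force passes 120 N, or if a joint passes its speed limit or range.

## Working session

There is one attempt and no reset: what is moved stays moved. The work goes in short steps, Python scripts to look and compute and a shell command to move; the robot and the scene stay as the last step left them, time stands still between calls to the robot, and variables do not carry over. Pictures are saved under pics/ and viewed, at most 14 in all, crops included, and the job is handed in when it is done.

```bash
ls; mkdir -p pics; cat > h.py <<'E'
import numpy as np, cv2
from bench import arm, viewer, recognise, trace
def save(c,n,crop=None):
    im=c["color"][:,:,::-1]
    cv2.imwrite("pics/"+n,im)
def ray(c,uv):
    K=np.array(c["intrinsics"]);V=np.array(c["view"])
    d=np.linalg.inv(K)@np.array([uv[0],uv[1],1.0]);d=np.array([d[0],-d[1],-d[2]])
    R=V[:3,:3];return -R.T@V[:3,3],R.T@d
def atz(c,uv,z):
    o,d=ray(c,uv);return o+d*(z-o[2])/d[2]
def proj(c,p):
    K=np.array(c["intrinsics"]);V=np.array(c["view"])
    q=V[:3,:3]@np.array(p)+V[:3,3];q=K@np.array([q[0],-q[1],-q[2]]);return q[:2]/q[2]
E
python3 - <<'E'
from h import *
o=arm.get_obs();print({k:np.round(v,3) for k,v in o.items()})
for n in("top","scene"):
    c=viewer.camera(n);save(c,n+"0.png");print(n,np.round(ray(c,(320,240)),3).tolist(),[k for k in c])
    for t in "chest drawer drawer_handle tin_green tin_blue jar pot box_light box_white long_box dish bell coaster remote".split():
        r=recognise(c,t);print(t,[(np.round(x["centre"],3).tolist(),round(x["p"],2),proj(c,x["centre"]).round().tolist()) for x in r[:2]])
E
```

```text
pics
{'t': np.float64(0.0), 'joint_positions': array([ 1.141,  0.537, -0.004,  1.539,  0.003,  1.067, -0.071]), 'joint_vel': array([ 0.001,  0.001,  0.001,  0.001,  0.001, -0.   ,  0.   ]), 'tau': array([-1.0000e-03, -5.7098e+01,  9.9100e-01, -2.5160e+01, -5.6000e-02,
        1.8000e-02,  0.0000e+00]), 'tool_pos': array([ 0.231, -0.607,  0.238]), 'tcp_rot': array([-0.001,  0.983,  0.181, -0.   ]), 'wrist_force': array([-0.666, -0.466, -0.022]), 'moment': array([-0.029,  0.015, -0.002]), 'grip_force': np.float64(0.0), 'finger_gap': np.float64(0.088)}
top [[0.335, 0.015, 1.142], [0.134, -0.013, -0.991]] ['color', 'intrinsics', 'view', 'shot']
chest [([0.648, -0.053, 0.092], 0.72, [346.0, 165.0])]
drawer [([0.605, -0.024, 0.07], 0.89, [332.0, 186.0]), ([0.48, -0.413, 0.032], 0.55, [498.0, 247.0])]
drawer_handle [([0.602, -0.024, 0.069], 0.87, [333.0, 187.0])]
tin_green [([0.546, 0.263, 0.036], 0.57, [206.0, 210.0])]
tin_blue [([0.45, 0.384, 0.041], 0.63, [149.0, 251.0])]
jar [([0.679, -0.004, 0.105], 0.46, [325.0, 149.0])]
pot [([0.575, 0.386, 0.04], 0.88, [152.0, 196.0]), ([0.253, 0.32
[... 844 characters left out ...]
.0])]
tin_blue [([0.461, 0.381, 0.032], 0.7, [395.0, 189.0]), ([0.586, 0.374, 0.031], 0.61, [437.0, 206.0])]
jar [([0.495, -0.424, 0.038], 0.81, [131.0, 406.0])]
pot [([0.582, 0.376, 0.034], 0.63, [436.0, 204.0]), ([0.263, 0.32, 0.011], 0.32, [323.0, 181.0])]
box_light []
box_white [([0.432, -0.276, 0.034], 0.92, [187.0, 328.0])]
long_box [([0.56, -0.277, 0.036], 0.94, [236.0, 366.0])]
dish [([0.246, -0.318, 0.023], 0.72, [110.0, 299.0]), ([0.593, -0.056, 0.069], 0.45, [336.0, 287.0])]
bell [([0.728, -0.338, 0.031], 0.82, [288.0, 462.0]), ([0.245, -0.318, 0.023], 0.49, [109.0, 298.0])]
coaster [([0.69, -0.008, 0.1], 0.91, [397.0, 283.0])]
remote [([0.267, 0.318, 0.015], 0.8, [324.0, 181.0])]
```

View pics/top0.png

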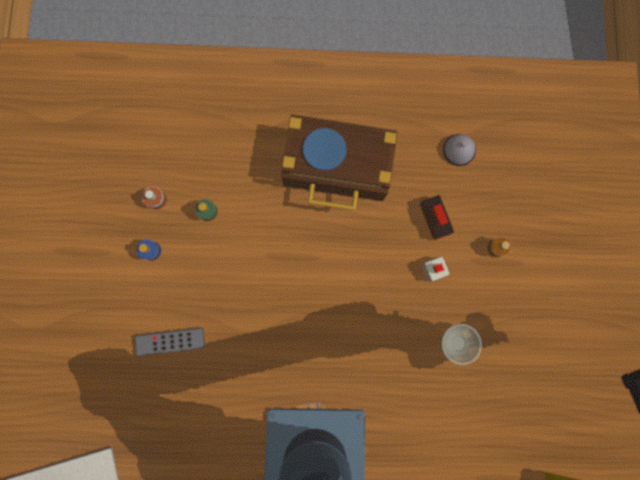

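View pics/scene0.png

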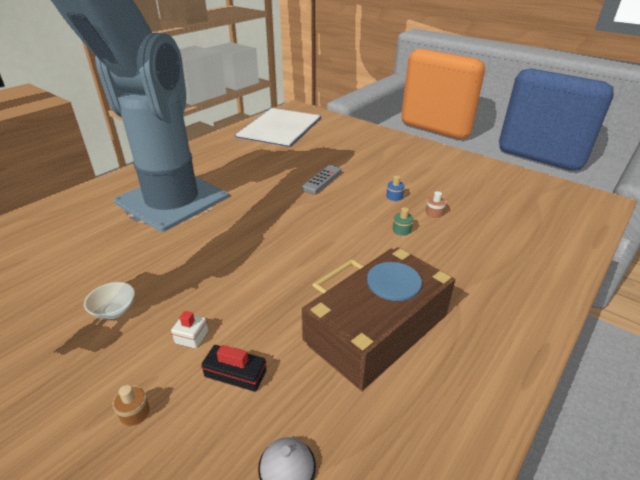

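Pictures show green tin (205,210), blue tin (148,250), pot (153,197), jar (500,247), white box (437,268), long box (437,217) in the top view. There is no light box. The chest is at (340,160), drawer shut, handle at (333,197). I'll now fit poses to the traced silhouettes.

```bash
cat > fit.py <<'E'
from h import *
from scipy.optimize import minimize
S=4
def box(x0,x1,y0,y1,z0,z1): return np.array([[x,y,z] for x in(x0,x1) for y in(y0,y1) for z in(z0,z1)])
def cyl(d,z0,z1):
    a=np.linspace(0,2*np.pi,24,endpoint=False);return np.array([[d/2*np.cos(t),d/2*np.sin(t),z] for t in a for z in(z0,z1)])
M={"tin_green":[cyl(.046,0,.04),cyl(.018,.04,.062)],"jar":[cyl(.045,0,.038),cyl(.018,.038,.06)],
"pot":[cyl(.046,0,.038),cyl(.018,.038,.06)],"box_white":[box(-.0225,.0225,-.0225,.0225,0,.036),box(-.009,.009,-.009,.009,.036,.058)],
"long_box":[box(-.048,.048,-.0225,.0225,0,.036),box(-.0225,.0225,-.009,.009,.036,.058)],
"chest":[box(0,.132,-.122,.122,0,.094),box(-.045,-.035,-.05,.05,.059,.069)]}
M["tin_blue"]=M["tin_green"]
def render(c,parts,p,z0):
    K=np.array(c["intrinsics"]);V=np.array(c["view"]);im=np.zeros((480*S,640*S),np.uint8)
    R=np.array([[np.cos(p[2]),-np.sin(p[2])],[np.sin(p[2]),np.cos(p[2])]])
    for P in parts:
        Q=P.copy();Q[:,:2]=P[:,:2]@R.T+p[:2];Q[:,2]+=z0
        q=Q@V[:3,:3].T+V[:3,3];q=np.c_[q[:,0],-q[:,1],-q[:,2]]@K.T;q=q[:,:2]/q[:,2:]
        h=cv2.convexHull(((q+.5)*S*16).astype(np.int32));cv2.fillConvexPoly(im,h,1,shift=4)
    return im
def fit(cams,masks,parts,p0,z0=0,yaw=True):
    ms=[cv2.resize(m.astype(np.uint8),None,fx=S,fy=S,interpolation=cv2.INTER_NEAREST) for m in masks]
    # crop
    def cost(v):
        p=[v[0],v[1],v[2]*10 if yaw else 0];s=0
        for c,m in zip(cams,ms):
            r=render(c,parts,p,z0);s-=cv2.countNonZero(r&m)/cv2.countNonZero(r|m)
        return s/len(ms)
    best=None
    for y in ([p0[2]] if yaw!="scan" else np.radians(np.arange(0,180,30))):
        x0=np.array([p0[0],p0[1],y/10])
        d=np.eye(3)[:3 if yaw else 2]*.012
        r=minimize(cost,x0[:3 if yaw else 2],method="Nelder-Mead",options=dict(initial_simplex=np.vstack([x0[:3 if yaw else 2],x0[:3 if yaw else 2]+d]),xatol=2e-4,fatol=1e-4,maxfev=90))
        if best is None or r.fun<best.fun: best=r
    v=best.x;return np.array([v[0],v[1],v[2]*10 if yaw else 0]),-best.fun
def mask(c,t,near=None,tol=.06):
    r=trace(c,t)
    for m in r:
        P=m["pixels"]
        if near is None: return P
        vs,us=np.nonzero(P)
        if len(us) and np.linalg.norm(atz(c,(us.mean(),vs.mean()),.03)[:2]-near[:2])<tol: return P
    return None
def locate(cams,t,near,z0=0):
    cm=[(c,mask(c,t,np.array(near))) for c in cams];cm=[x for x in cm if x[1] is not None]
    if not cm: return None
    y={"box_white":"scan","long_box":"scan"}.get(t,False)
    return fit([a for a,_ in cm],[b for _,b in cm],M[t],[near[0],near[1],0],z0,y)+(len(cm),)
E
cat > s1.py <<'E'
from fit import *
cs=[viewer.camera(n) for n in("top","scene")]
for t,n in dict(tin_green=(.55,.26),tin_blue=(.455,.382),pot=(.578,.38),jar=(.488,-.418),box_white=(.43,-.27),long_box=(.554,-.272)).items():
    r=locate(cs,t,n);print(t,None if r is None else (r[0][:2].round(4),round(np.degrees(r[0][2]),1),round(r[1],3),r[2]))
ms=[]
for c in cs:
    m=np.zeros((480,640),bool)
    for t in("chest","drawer","coaster"):
        k=trace(c,t)
        if k:m|=k[0]["pixels"];print(t,k[0]["p"],k[0]["pixels"].sum())
    ms.append(m)
for i in([0],[1],[0,1]):
    r=fit([cs[j] for j in i],[ms[j] for j in i],M["chest"],[.63,-.03,-.1],0,True);print("chest",i,r[0].round(4),np.degrees(r[0][2]),r[1])
im=[]
for c,m in zip(cs,ms):
    a=c["color"][:,:,::-1].copy();rr=cv2.resize(render(c,M["chest"],r[0],0)*255,(640,480))
    k,_=cv2.findContours((rr>127).astype(np.uint8),0,1);cv2.drawContours(a,k,-1,(0,255,0),1)
    k,_=cv2.findContours(m.astype(np.uint8),0,1);cv2.drawContours(a,k,-1,(0,0,255),1);
    u,v=proj(c,[.65,-.05,.05]).astype(int);im.append(cv2.resize(a[v-100:v+100,u-100:u+100],(400,400)))
cv2.imwrite("pics/chest.png",np.hstack(im))
E
python3 s1.py
```

```text
Traceback (most recent call last):
  File "s1.py", line 4, in <module>
    r=locate(cs,t,n);print(t,None if r is None else (r[0][:2].round(4),round(np.degrees(r[0][2]),1),round(r[1],3),r[2]))
  File "fit.py", line 47, in locate
    return fit([a for a,_ in cm],[b for _,b in cm],M[t],[near[0],near[1],0],z0,y)+(len(cm),)
           ~~~^^^^^^^^^^^^^^^^^^^^^^^^^^^^^^^^^^^^^^^^^^^^^^^^^^^^^^^^^^^^^^^^^^^
  File "fit.py", line 32, in fit
    r=minimize(cost,x0[:3 if yaw else 2],method="Nelder-Mead",options=dict(initial_simplex=np.vstack([x0[:3 if yaw else 2],x0[:3 if yaw else 2]+d]),xatol=2e-4,fatol=1e-4,maxfev=90))
                                                                                                                           ~~~~~~~~~~~~~~~~~~~~^~
ValueError: operands could not be broadcast together with shapes (2,) (2,3)
```

```bash
sed -i 's/d=np.eye(3)\[:3 if yaw else 2\]\*.012/d=np.eye(3 if yaw else 2)*.012/' fit.py; python3 s1.py
```

```text
tin_green (array([0.5518, 0.2661]), np.float64(0.0), np.float64(0.91), 2)
tin_blue (array([0.4562, 0.3909]), np.float64(0.0), np.float64(0.87), 2)
pot (array([0.5772, 0.3876]), np.float64(0.0), np.float64(0.898), 2)
jar (array([ 0.482 , -0.4197]), np.float64(0.0), np.float64(0.923), 2)
box_white (array([ 0.4274, -0.2682]), np.float64(109.3), np.float64(0.893), 2)
long_box (array([ 0.5496, -0.273 ]), np.float64(200.8), np.float64(0.946), 2)
chest 0.86 6874
drawer 0.81 1815
coaster 0.93 1434
chest 0.8 11782
drawer 0.65 818
coaster 0.93 1610
chest [0] [ 0.6053 -0.0278 -0.1274] -7.301037692474148 0.8987762682923176
chest [1] [ 0.6136 -0.0279 -0.1509] -8.64681286981172 0.9243667970923286
chest [0, 1] [ 0.6103 -0.0283 -0.131 ] -7.507110528993149 0.9011994522924454
```

View pics/chest.png

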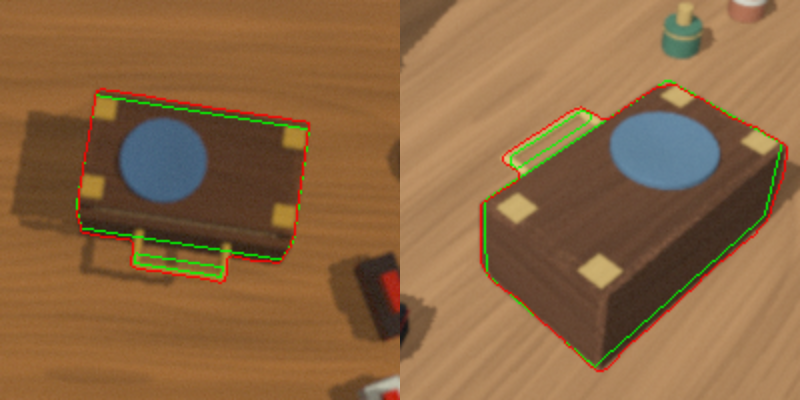

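The overlay shows that the chest's far edge and the handle both lie outside the flush-panel model. So I'll test a model with the panel in front.

```bash
cat > s2.py <<'E'
from fit import *
def cm(off,w=.107):
    b=off  # panel front x
    return [box(0,.132,-.122,.122,0,.094),box(b,b+.012,-w,w,.01,.084),box(b-.045,b-.035,-.05,.05,.059,.069),box(b-.04,b,-.05,-.042,.06,.068),box(b-.04,b,.042,.05,.06,.068)]
if __name__=="__main__":
    cs=[viewer.camera(n) for n in("top","scene")]
    ms=[]
    for c in cs:
        m=np.zeros((480,640),bool)
        for t in("chest","drawer","coaster"):
            k=trace(c,t)
            if k:m|=k[0]["pixels"]
        k,_=cv2.findContours(m.astype(np.uint8),0,1);ms.append(m)
    for off in(0,-.006,-.012):
      for i in([0],[1],[0,1]):
        r=fit([cs[j] for j in i],[ms[j] for j in i],cm(off),[.61,-.03,-.13],0,True);print(off,i,r[0].round(4),np.degrees(r[0][2]).round(2),round(r[1],3))
E
python3 s2.py
```

```text
0 [0] [ 0.6049 -0.0279 -0.1229] -7.04 0.905
0 [1] [ 0.6135 -0.0278 -0.1545] -8.85 0.93
0 [0, 1] [ 0.6098 -0.0275 -0.1434] -8.22 0.905
-0.006 [0] [ 0.6099 -0.0284 -0.1255] -7.19 0.926
-0.006 [1] [ 0.6133 -0.0278 -0.1489] -8.53 0.944
-0.006 [0, 1] [ 0.6113 -0.028  -0.1394] -7.99 0.931
-0.012 [0] [ 0.6159 -0.0289 -0.1288] -7.38 0.953
-0.012 [1] [ 0.6161 -0.0296 -0.1335] -7.65 0.964
-0.012 [0, 1] [ 0.6159 -0.0288 -0.1305] -7.48 0.958
```

The views agree with the panel in front: chest at (0.616,-0.029), yaw -7.5°. Next I'll open the drawer.

```bash
cat > w.py <<'E'
# usage: w.py x y z yawdeg(closing line)  -> shift in units, turn deg
import sys
from h import *
from scipy.spatial.transform import Rotation as Ro
CH=np.array([.616,-.029]);YAW=-7.5
def chest(x,y):
    a=np.radians(YAW);return CH+np.array([np.cos(a)*x-np.sin(a)*y,np.sin(a)*x+np.cos(a)*y])
def delta(x,y,z,yaw):
    o=arm.get_obs();q=o["tcp_rot"];R=Ro.from_quat([q[1],q[2],q[3],q[0]])
    ty=R.apply([0,1,0]);cur=np.degrees(np.arctan2(ty[1],ty[0]))
    d=(yaw-cur+90)%180-90
    # absolute best target vs azimuth
    print("shift",np.round((np.array([x,y,z])-o["tool_pos"])/.05,2),"turn",round(d,1),"j7",round(np.degrees(o["joint_positions"][6])),"tilt",np.round(R.apply([0,0,1]),3),"F",np.round(o["wrist_force"],1),"t",round(float(o["t"]),1),"gap",round(float(o["finger_gap"]),4))
if __name__=="__main__":
    a=sys.argv[1:]
    if a[0]=="c": p=chest(float(a[1]),float(a[2]));a=[p[0],p[1],a[3],YAW+float(a[4])]
    delta(*map(float,a))
E
python3 w.py c -.052 0 .15 0
python3 -m pendant '[[26,6.65,11.7,0,0,0,61.6],[26,6.65,11.7,0,0,0,61.6],[26,6.65,11.7,0,0,0,61.6],[26,6.65,11.7,0,0,0,61.6],[26,6.65,11.7,0,0,0,61.6],[26,6.65,11.7,0,0,0,61.6],[26,6.65,11.7,0,0,0,61.6],[26,6.65,11.7,0,0,0,61.6],[26,6.65,11.7,0,0,0,61.6],[26,6.65,11.7,0,0,0,61.6]]' 20
python3 w.py c -.052 0 .15 0
```

```text
shift [ 6.66 11.7  -1.77] turn 61.7 j7 -4 tilt [-0. -0. -1.] F [ 1.1 -0.3  0.1] t 3.1 gap 0.0881
t: 4.35
tool_pos: [0.541, -0.0626, 0.239]
tcp_rot: [0.0, 0.752, 0.659, 0.0]
wrist_force: [1.0, -0.3, -0.2]
finger_gap: 0.0265
grip_force: 0.0
shift [ 0.47  0.81 -1.78] turn 0.1 j7 -16 tilt [ 0.001 -0.    -1.   ] F [ 1.  -0.3 -0.2] t 4.3 gap 0.0265
```

```bash

python3 -m pendant '[[26,0.47,0.81,-1.5,0,0,0],[26,0.47,0.81,-1.5,0,0,0],[26,0.47,0.81,-2.8,0,0,0],[26,0.47,0.81,-3.4,0,0,0],[26,0.47,0.81,-3.87,0,0,0],[26,0.47,0.81,-3.87,0,0,0],[0,0.47,0.81,-3.87,0,0,0],[0,0.47,0.81,-3.87,0,0,0],[0,0.47,0.81,-3.87,0,0,0],[0,0.47,0.81,-3.87,0,0,0]]' 20
python3 w.py c -.174 0 .045 0
```

```text
t: 5.6
tool_pos: [0.5643, -0.0236, 0.0463]
tcp_rot: [0.001, 0.752, 0.659, 0.001]
wrist_force: [-2.1, -0.1, 7.1]
finger_gap: 0.0087
grip_force: 19.4
shift [-2.42  0.35 -0.03] turn 0.1 j7 -28 tilt [ 0.002 -0.    -1.   ] F [-2.1 -0.1  7.1] t 5.6 gap 0.0087
```

```bash

python3 -m pendant '[[0,-0.4,0.05,0,0,0,0],[0,-0.8,0.1,0,0,0,0],[0,-1.2,0.16,0,0,0,0],[0,-1.6,0.21,0,0,0,0],[0,-2.0,0.26,0,0,0,0],[0,-2.25,0.3,0,0,0,0],[0,-2.4,0.32,0,0,0,0],[0,-2.47,0.33,0,0,0,0],[0,-2.47,0.33,0,0,0,0]]' 30
python3 -m pendant '[[0,-0.04,0,0,0,0,0],[0,-0.04,0,0,0,0,0]]' 30
python3 w.py c -.174 0 .045 0
```

```text
t: 6.72
tool_pos: [0.4445, -0.0084, 0.0464]
tcp_rot: [0.003, 0.753, 0.658, 0.003]
wrist_force: [8.4, -7.0, -2.3]
finger_gap: 0.0078
grip_force: 29.9
t: 6.98
tool_pos: [0.4445, -0.0083, 0.0465]
tcp_rot: [0.004, 0.753, 0.658, 0.004]
wrist_force: [14.6, -6.9, -9.2]
finger_gap: 0.0082
grip_force: 30.3
shift [-0.02  0.04 -0.03] turn 0.2 j7 -34 tilt [ 0.011  0.    -1.   ] F [14.6 -6.9 -9.2] t 7.0 gap 0.0082
```

The force rise at 121 mm of travel says the drawer is at its stop. Release, rise, and turn for the tins.

```bash

python3 -m pendant '[[0,0.06,0,0,0,0,0],[24,0.06,0,0,0,0,0],[24,0.06,0,0,0,0,0],[24,0.06,0,0,0,0,0],[24,0.06,0,1,0,0,0],[24,0.06,0,2,0,0,0],[24,0.06,0,3.2,0,0,0],[24,1,2.5,4,0,0,-30],[24,2,4,4,0,0,-30],[24,2,4.5,4,0,0,-30]]' 20
cat > s3.py <<'E'
import sys
from fit import *
from w import chest,delta
near=dict(tin_green=(.5518,.2661),tin_blue=(.4562,.3909),pot=(.5772,.3876),jar=(.482,-.4197),box_white=(.4274,-.2682),long_box=(.5496,-.273))
cs=[viewer.camera(n) for n in("top","scene")]
save(cs[0],"l_top.png");save(cs[1],"l_scene.png")
for t in sys.argv[1:]:
    r=locate(cs,t,near[t])
    if r is None:
        for c in cs: print(t,[(np.round(x["centre"],3).tolist(),round(x["p"],2)) for x in recognise(c,t)[:3]])
    else: print(t,r[0][:2].round(4),round(np.degrees(r[0][2])%180,1),round(r[1],3),r[2])
E
python3 s3.py tin_green; python3 w.py .5518 .2661 .15 82.5;cp pics/l_top.png pics/open.png
cat > s4.py <<'E'
from fit import *
from w import chest,CH,YAW
c=viewer.camera("top");a=c["color"][:,:,::-1].copy();a=cv2.resize(a,None,fx=4,fy=4,interpolation=cv2.INTER_CUBIC)
def poly(pts,col):
    q=np.array([(proj(c,[*chest(x,y),z])+.5)*4 for x,y,z in pts]).astype(np.int32);cv2.polylines(a,[q],True,col,1)
cx=-.069
poly([(cx+sx*.059,sy*.107,.04) for sx,sy in((-.9,-1),(1,-1),(1,1),(-.9,1))],(0,255,0))
poly([(cx+sx*.053,sy*.101,.014) for sx,sy in((-1,-1),(1,-1),(1,1),(-1,1))],(0,0,255))
poly([(x,y,.084) for x,y in((-.134,-.107),(-.122,-.107),(-.122,.107),(-.134,.107))],(255,255,0))
u,v=(proj(c,[*chest(cx,0),.03])*4).astype(int)
cv2.imwrite("pics/in%d.png"%c["shot"],a[v-260:v+260,u-330:u+330]);print(c["shot"])
E
python3 s4.py
```

```text
t: 8.22
tool_pos: [0.512, 0.1537, 0.2375]
tcp_rot: [0.0, 0.899, 0.438, 0.0]
wrist_force: [0.7, 0.1, 0.4]
finger_gap: 0.0242
grip_force: 0.0
tin_green [0.551 0.269] 0.0 0.911 1
shift [ 0.82  2.24 -1.73] turn -60.2 j7 -69 tilt [-0.001 -0.    -1.   ] F [-0.2 -0.3 -0.7] t 8.4 gap 0.0236
11
```

View pics/in11.png

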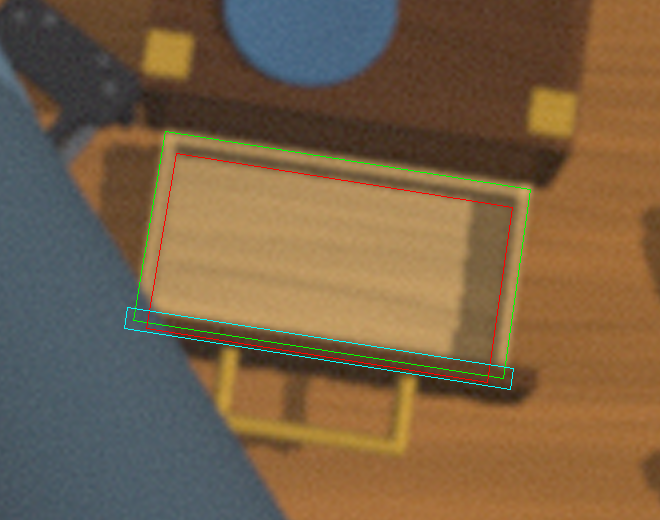

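```bash

python3 -m pendant '[[30,0.8,1,0,0,0,10.6],[30,0.8,2,0,0,0,21.2],[30,0.8,2.25,0,0,0,31.8],[30,0.8,2.25,0,0,0,42.4],[30,0.8,2.25,0,0,0,53],[30,0.8,2.25,0,0,0,63.6],[30,0.8,2.25,0,0,0,74.2],[30,0.8,2.25,0,0,0,84.8],[30,0.8,2.25,0,0,0,95.4],[30,0.8,2.25,0,0,0,106]]' 20
python3 w.py .5514 .2675 .15 82.5
```

```text
t: 9.72
tool_pos: [0.5513, 0.2627, 0.2364]
tcp_rot: [-0.0, 0.185, 0.983, -0.001]
wrist_force: [-0.2, 0.3, -0.4]
finger_gap: 0.0297
grip_force: 0.0
shift [ 0.    0.1  -1.73] turn 13.8 j7 16 tilt [-0.001 -0.002 -1.   ] F [-0.2  0.3 -0.4] t 9.7 gap 0.0297
```

The overlay matches the drawer's walls within about 2 mm, so the interior is confirmed. Grasp the green tin.

```bash

python3 -m pendant '[[32,0,0.1,-0.8,0,0,10],[32,0,0.1,-1.8,0,0,13.8],[32,0,0.1,-2.7,0,0,13.8],[32,0,0.1,-3.4,0,0,13.8],[32,0,0.1,-3.88,0,0,13.8],[32,0,0.1,-3.88,0,0,13.8],[0,0,0.1,-3.88,0,0,13.8],[0,0,0.1,-3.88,0,0,13.8],[0,0,0.1,-3.88,0,0,13.8],[0,0,0.1,-3.88,0,0,13.8]]' 20
python3 w.py c -.0425 .075 .17 90
```

```text
t: 10.98
tool_pos: [0.5514, 0.2703, 0.0431]
tcp_rot: [0.0, 0.068, 0.998, -0.0]
wrist_force: [0.1, -1.0, -0.2]
finger_gap: 0.0175
grip_force: 19.7
shift [ 0.65 -4.39  2.54] turn 0.3 j7 19 tilt [ 0. -0. -1.] F [ 0.1 -1.  -0.2] t 11.0 gap 0.0175
```

```bash

python3 -m pendant '[[0,0,0,1,0,0,0],[0,0,0,2,0,0,0],[0,0.1,-0.8,2.5,0,0,0],[0,0.3,-1.7,2.5,0,0,0],[0,0.4,-2.6,2.5,0,0,0],[0,0.5,-3.4,2.5,0,0,0],[0,0.65,-4.1,2.5,0,0,0],[0,0.65,-4.39,2.5,0,0,0],[0,0.65,-4.39,2.5,0,0,0],[0,0.65,-4.39,2.5,0,0,0]]' 20
python3 w.py c -.0425 .075 .058 90
```

```text
t: 12.22
tool_pos: [0.5835, 0.0531, 0.1683]
tcp_rot: [0.0, 0.066, 0.998, 0.001]
wrist_force: [-0.5, -0.1, -0.5]
finger_gap: 0.0171
grip_force: 19.7
shift [ 0.   -0.04 -2.21] turn 0.1 j7 45 tilt [ 0.     0.001 -1.   ] F [-0.5 -0.1 -0.5] t 12.2 gap 0.0171
```

```bash

python3 -m pendant '[[0,0,-0.04,-0.8,0,0,0],[0,0,-0.04,-1.5,0,0,0],[0,0,-0.04,-2,0,0,0],[0,0,-0.04,-2.21,0,0,0],[0,0,-0.04,-2.21,0,0,0],[28,0,-0.04,-2.21,0,0,0],[28,0,-0.04,-2.21,0,0,0],[28,0,-0.04,-2.21,0,0,0]]' 20
python3 -m pendant '[[28,0,0,0.6,0,0,0],[28,0,0,1.4,0,0,0],[28,0,0,2.2,0,0,0],[28,0,1,2.3,0,0,0],[28,0,2.2,2.3,0,0,0],[28,0,3.3,2.3,0,0,0],[28,0,4.4,2.3,0,0,0]]'
python3 s3.py pot tin_blue; python3 w.py .5772 .3876 .0408 82.5
```

```text
t: 13.22
tool_pos: [0.5841, 0.0491, 0.058]
tcp_rot: [0.0, 0.068, 0.998, 0.0]
wrist_force: [0.0, -0.6, 0.3]
finger_gap: 0.0279
grip_force: 0.0
t: 14.1
tool_pos: [0.5838, 0.2705, 0.1728]
tcp_rot: [0.0, 0.068, 0.998, 0.0]
wrist_force: [0.8, 0.4, 0.5]
finger_gap: 0.0282
grip_force: 0.0
pot [0.5772 0.3876] 0.0 0.901 2
tin_blue [0.4554 0.3914] 0.0 0.902 2
shift [-0.14  2.41 -2.63] turn 0.4 j7 27 tilt [ 0.    -0.002 -1.   ] F [-0.2 -0.5 -0.6] t 14.4 gap 0.0277
```

```bash
cp pics/l_top.png pics/a1.png; python3 - <<'E'
import cv2,numpy as np
a=cv2.imread("pics/l_top.png");b=cv2.imread("pics/l_scene.png")
cv2.imwrite("pics/a1.png",np.hstack([cv2.resize(a[140:280,80:280],(400,280)),cv2.resize(b[160:340,260:480],(400,327))[:280]]))
E
```

```text
(no output)
```

View pics/a1.png

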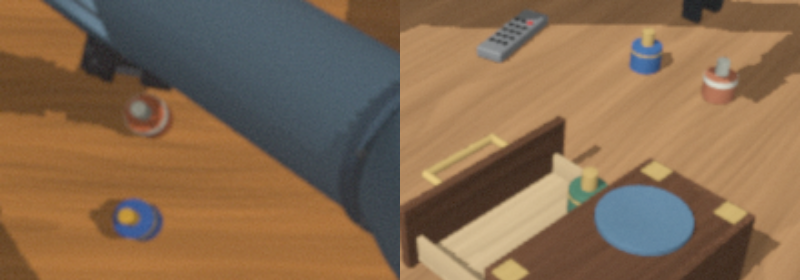

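The green tin stands upright in the drawer's rear-left corner. Now the pot.

```bash

python3 -m pendant '[[32,-0.1,1.2,0,0,0,0],[32,-0.14,2.41,0,0,0,0],[32,-0.14,2.41,-0.9,0,0,0],[32,-0.14,2.41,-1.8,0,0,0],[32,-0.14,2.41,-2.4,0,0,0],[32,-0.14,2.41,-2.63,0,0,0],[0,-0.14,2.41,-2.63,0,0,0],[0,-0.14,2.41,-2.63,0,0,0],[0,-0.14,2.41,-2.63,0,0,0],[0,-0.14,2.41,-2.63,0,0,0]]' 20
python3 w.py c -.0425 .0255 .17 90
```

```text
t: 15.65
tool_pos: [0.5776, 0.3894, 0.0422]
tcp_rot: [0.001, 0.068, 0.998, 0.0]
wrist_force: [0.2, -2.1, 4.6]
finger_gap: 0.0172
grip_force: 19.9
shift [-0.01 -7.75  2.56] turn 0.3 j7 16 tilt [ 0.001  0.    -1.   ] F [ 0.2 -2.1  4.6] t 15.7 gap 0.0172
```

```bash

python3 -m pendant '[[0,0,0,1,0,0,0],[0,0,0,2,0,0,0],[0,0,-1,2.6,0,0,0],[0,0,-2,2.6,0,0,0],[0,0,-3,2.6,0,0,0],[0,0,-4,2.6,0,0,0],[0,0,-5,2.6,0,0,0],[0,0,-6,2.6,0,0,0],[0,0,-7,2.6,0,0,0],[0,0,-7.75,2.6,0,0,0]]' 20
python3 -m pendant '[[0,0,0,0,0,0,0],[0,0,0,0,0,0,0]]'
python3 w.py c -.0425 .0255 .0575 90
```

```text
t: 16.9
tool_pos: [0.5765, -0.0008, 0.1709]
tcp_rot: [-0.0, 0.068, 0.998, -0.0]
wrist_force: [0.4, -0.3, -0.5]
finger_gap: 0.017
grip_force: 20.0
t: 17.15
tool_pos: [0.5768, 0.0029, 0.1712]
tcp_rot: [0.0, 0.067, 0.998, 0.0]
wrist_force: [-0.3, 1.0, -0.1]
finger_gap: 0.0171
grip_force: 20.0
shift [ 0.01 -0.02 -2.27] turn 0.2 j7 50 tilt [ 0.     0.001 -1.   ] F [-0.3  1.  -0.1] t 17.1 gap 0.0171
```

```bash

python3 -m pendant '[[0,0.01,-0.02,-0.8,0,0,0],[0,0.01,-0.02,-1.5,0,0,0],[0,0.01,-0.02,-2.05,0,0,0],[0,0.01,-0.02,-2.27,0,0,0],[0,0.01,-0.02,-2.27,0,0,0],[28,0.01,-0.02,-2.27,0,0,0],[28,0.01,-0.02,-2.27,0,0,0],[28,0.01,-0.02,-2.27,0,0,0]]' 20
python3 -m pendant '[[28,0,0,0.6,0,0,0],[28,0,0,1.4,0,0,0],[28,0,0,2.2,0,0,0],[28,-0.3,1,2.3,0,0,0],[28,-0.7,2.2,2.3,0,0,0],[28,-1,3.3,2.3,0,0,0],[28,-1.4,4.4,2.3,0,0,0],[28,-1.8,5.5,2.3,0,0,0],[28,-2.1,6.5,2.3,0,0,0]]'
python3 s3.py tin_blue; python3 w.py .4555 .3912 .0425 82.5
```

```text
t: 18.15
tool_pos: [0.5778, 0.0009, 0.0582]
tcp_rot: [0.001, 0.068, 0.998, 0.0]
wrist_force: [0.1, -0.3, 0.0]
finger_gap: 0.028
grip_force: 0.0
t: 19.27
tool_pos: [0.4714, 0.3278, 0.173]
tcp_rot: [0.0, 0.067, 0.998, 0.0]
wrist_force: [0.5, 0.1, 0.1]
finger_gap: 0.0279
grip_force: 0.0
tin_blue [0.4539 0.3949] 0.0 0.872 1
shift [-0.33  1.29 -2.61] turn 0.1 j7 15 tilt [ 0.  0. -1.] F [ 0.3  0.3 -1. ] t 19.5 gap 0.0281
```

```bash

python3 -m pendant '[[32,-0.33,1.29,0,0,0,0],[32,-0.33,1.29,-0.9,0,0,0],[32,-0.33,1.29,-1.8,0,0,0],[32,-0.33,1.29,-2.4,0,0,0],[32,-0.33,1.29,-2.61,0,0,0],[0,-0.33,1.29,-2.61,0,0,0],[0,-0.33,1.29,-2.61,0,0,0],[0,-0.33,1.29,-2.61,0,0,0],[0,-0.33,1.29,-2.61,0,0,0]]' 20
python3 w.py c -.0955 .065 .17 90
```

```text
t: 20.6
tool_pos: [0.4566, 0.3904, 0.0427]
tcp_rot: [0.001, 0.068, 0.998, 0.0]
wrist_force: [0.8, -0.8, 3.4]
finger_gap: 0.0174
grip_force: 20.0
shift [ 1.46 -6.85  2.55] turn 0.3 j7 3 tilt [ 0.001  0.    -1.   ] F [ 0.8 -0.8  3.4] t 20.6 gap 0.0174
```

```bash

python3 -m pendant '[[0,0,0,1,0,0,0],[0,0,0,2,0,0,0],[0,0.2,-1,2.6,0,0,0],[0,0.4,-2,2.6,0,0,0],[0,0.6,-3,2.6,0,0,0],[0,0.8,-4,2.6,0,0,0],[0,1,-5,2.6,0,0,0],[0,1.3,-6,2.6,0,0,0],[0,1.46,-6.85,2.6,0,0,0],[0,1.46,-6.85,2.6,0,0,0]]' 20
python3 -m pendant '[[0,0,0,0,0,0,0]]'
python3 w.py c -.0955 .065 .058 90
```

```text
t: 21.85
tool_pos: [0.5292, 0.0433, 0.1714]
tcp_rot: [-0.0, 0.071, 0.997, -0.001]
wrist_force: [0.2, 0.5, -1.2]
finger_gap: 0.0174
grip_force: 20.0
t: 21.98
tool_pos: [0.5285, 0.0488, 0.1721]
tcp_rot: [-0.0, 0.067, 0.998, 0.0]
wrist_force: [-0.8, 0.4, -1.5]
finger_gap: 0.0173
grip_force: 20.0
shift [ 0.03 -0.02 -2.28] turn 0.2 j7 44 tilt [-0.     0.001 -1.   ] F [-0.8  0.4 -1.5] t 22.0 gap 0.0173
```

```bash

python3 -m pendant '[[0,0.03,-0.02,-0.8,0,0,0],[0,0.03,-0.02,-1.5,0,0,0],[0,0.03,-0.02,-2.05,0,0,0],[0,0.03,-0.02,-2.28,0,0,0],[0,0.03,-0.02,-2.28,0,0,0],[28,0.03,-0.02,-2.28,0,0,0],[28,0.03,-0.02,-2.28,0,0,0],[28,0.03,-0.02,-2.28,0,0,0]]' 20
python3 -m pendant '[[28,0,0,0.6,0,0,0],[28,0,0,1.4,0,0,0],[28,0,0,2.2,0,0,0],[28,-0.3,-1,2.3,0,0,0],[28,-0.6,-2.2,2.3,0,0,0],[28,-1,-3.3,2.3,0,0,0]]'
python3 s3.py box_white jar long_box; python3 w.py .4274 -.2682 .0385 82.5
python3 - <<'E'
import cv2,numpy as np
a=cv2.imread("pics/l_top.png");b=cv2.imread("pics/l_scene.png")
cv2.imwrite("pics/a2.png",np.hstack([cv2.resize(a[100:300,250:550],(420,280)),cv2.resize(b[220:480,80:480],(430,280))]))
E
```

```text
t: 22.98
tool_pos: [0.5307, 0.0468, 0.0586]
tcp_rot: [0.0, 0.068, 0.998, -0.0]
wrist_force: [0.9, -0.3, -0.2]
finger_gap: 0.028
grip_force: 0.0
t: 23.72
tool_pos: [0.48, -0.1203, 0.1735]
tcp_rot: [0.001, 0.068, 0.998, -0.0]
wrist_force: [1.2, -0.4, 0.6]
finger_gap: 0.0279
grip_force: 0.0
box_white [ 0.4256 -0.2681] 22.6 0.932 1
jar [ 0.4825 -0.4199] 0.0 0.847 2
long_box [ 0.5479 -0.2728] 20.0 0.928 1
shift [-1.07 -3.04 -2.7 ] turn 0.1 j7 63 tilt [ 0.001  0.001 -1.   ] F [-0.4  1.   0.1] t 24.1 gap 0.0278
```

View pics/a2.png

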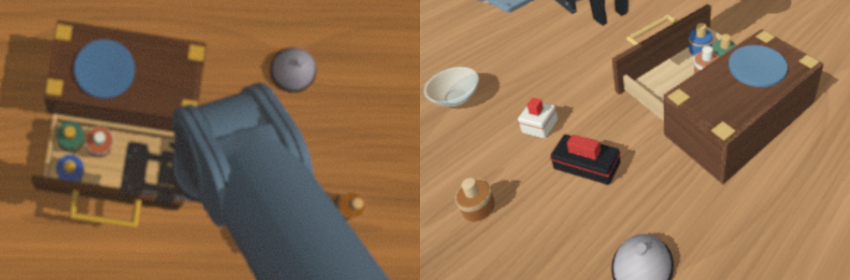

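Tins and pot stand well in the drawer; white box, jar and long box are where they were. Now the white box.

```bash

python3 -m pendant '[[36,-0.4,-1,0,0,0,-10.5],[36,-0.8,-2,0,0,0,-21],[36,-1.08,-3.04,0,0,0,-31.5],[36,-1.08,-3.04,0,0,0,-42],[36,-1.08,-3.04,0,0,0,-52.5],[36,-1.08,-3.04,-0.5,0,0,-62],[36,-1.08,-3.04,-1.2,0,0,-62],[36,-1.08,-3.04,-1.2,0,0,-62]]' 20
python3 w.py .4268 -.2682 .0385 20.5
```

```text
t: 25.12
tool_pos: [0.4257, -0.2679, 0.1115]
tcp_rot: [-0.002, 0.571, 0.821, 0.0]
wrist_force: [-0.2, 1.3, -0.0]
finger_gap: 0.0362
grip_force: 0.0
shift [ 0.02 -0.01 -1.46] turn 0.1 j7 24 tilt [-0.003  0.003 -1.   ] F [-0.2  1.3 -0. ] t 25.1 gap 0.0362
```

```bash

python3 -m pendant '[[36,0.02,0,-0.8,0,0,0],[36,0.02,0,-1.3,0,0,0],[36,0.02,0,-1.46,0,0,0],[0,0.02,0,-1.46,0,0,0],[0,0.02,0,-1.46,0,0,0],[0,0.02,0,-1.46,0,0,0],[0,0.02,0,-1.46,0,0,0]]' 20
python3 w.py c -.0955 0 .17 90
```

```text
t: 26.0
tool_pos: [0.4283, -0.2705, 0.0413]
tcp_rot: [0.001, 0.572, 0.82, 0.0]
wrist_force: [0.1, -0.2, 7.9]
finger_gap: 0.0178
grip_force: 19.9
shift [1.86 5.08 2.57] turn 62.3 j7 18 tilt [ 0.002 -0.001 -1.   ] F [ 0.1 -0.2  7.9] t 26.0 gap 0.0178
```

```bash

python3 -m pendant '[[0,0,0,1,0,0,0],[0,0,0,2,0,0,0],[0,0.3,0.8,2.6,0,0,10.5],[0,0.6,1.6,2.6,0,0,21],[0,0.9,2.4,2.6,0,0,31.5],[0,1.2,3.3,2.6,0,0,42],[0,1.5,4.2,2.6,0,0,52.5],[0,1.86,5.08,2.6,0,0,62.3],[0,1.86,5.08,2.6,0,0,62.3],[0,1.86,5.08,2.6,0,0,62.3]]' 20
python3 w.py c -.0955 0 .057 90
```

```text
t: 27.25
tool_pos: [0.52, -0.0169, 0.17]
tcp_rot: [-0.0, 0.066, 0.998, -0.0]
wrist_force: [-0.7, 0.5, -1.4]
finger_gap: 0.0178
grip_force: 19.9
shift [ 0.03  0.01 -2.26] turn 0.0 j7 50 tilt [-0.001 -0.001 -1.   ] F [-0.7  0.5 -1.4] t 27.2 gap 0.0178
```

```bash

python3 -m pendant '[[0,0.03,0.01,-0.8,0,0,0],[0,0.03,0.01,-1.5,0,0,0],[0,0.03,0.01,-2.05,0,0,0],[0,0.03,0.01,-2.26,0,0,0],[0,0.03,0.01,-2.26,0,0,0],[28,0.03,0.01,-2.26,0,0,0],[28,0.03,0.01,-2.26,0,0,0],[28,0.03,0.01,-2.26,0,0,0]]' 20
python3 -m pendant '[[28,0,0,0.6,0,0,0],[28,0,0,1.4,0,0,0],[28,0,0,2.2,0,0,0],[28,0,-1,2.3,0,0,-10.5],[28,-0.1,-2.2,2.3,0,0,-21],[28,-0.2,-3.3,2.3,0,0,-31.5],[28,-0.3,-4.4,2.3,0,0,-42],[28,-0.4,-5.5,2.3,0,0,-42],[28,-0.4,-6,2.3,0,0,-42]]'
python3 s3.py jar long_box; python3 w.py .4822 -.4198 .041 40.5
```

```text
t: 28.25
tool_pos: [0.5222, -0.0157, 0.0576]
tcp_rot: [0.0, 0.065, 0.998, -0.0]
wrist_force: [0.5, -0.2, -0.2]
finger_gap: 0.0278
grip_force: 0.0
t: 29.38
tool_pos: [0.5005, -0.3196, 0.172]
tcp_rot: [0.0, 0.42, 0.907, -0.001]
wrist_force: [0.5, 1.4, 0.2]
finger_gap: 0.0286
grip_force: 0.0
jar [ 0.4802 -0.42  ] 0.0 0.901 1
long_box [ 0.5496 -0.273 ] 20.1 0.918 2
shift [-0.4  -2.13 -2.62] turn -0.2 j7 46 tilt [ 0.     0.001 -1.   ] F [0.4 0.7 0.2] t 29.7 gap 0.028
```

```bash

python3 -m pendant '[[32,-0.2,-1.1,0,0,0,0],[32,-0.41,-2.13,0,0,0,0],[32,-0.41,-2.13,-0.9,0,0,0],[32,-0.41,-2.13,-1.8,0,0,0],[32,-0.41,-2.13,-2.4,0,0,0],[32,-0.41,-2.13,-2.62,0,0,0],[0,-0.41,-2.13,-2.62,0,0,0],[0,-0.41,-2.13,-2.62,0,0,0],[0,-0.41,-2.13,-2.62,0,0,0],[0,-0.41,-2.13,-2.62,0,0,0]]' 20
python3 w.py c -.0955 -.065 .17 90
```

```text
t: 30.92
tool_pos: [0.482, -0.4224, 0.0421]
tcp_rot: [0.001, 0.418, 0.908, -0.0]
wrist_force: [0.9, 0.6, 2.5]
finger_gap: 0.0169
grip_force: 19.9
shift [0.62 6.83 2.56] turn 42.0 j7 51 tilt [ 0.001 -0.001 -1.   ] F [0.9 0.6 2.5] t 30.9 gap 0.0169
```

```bash

python3 -m pendant '[[0,0,0,1,0,0,0],[0,0,0,2,0,0,0],[0,0.1,1,2.6,0,0,10.5],[0,0.2,2,2.6,0,0,21],[0,0.3,3,2.6,0,0,31.5],[0,0.4,4,2.6,0,0,42],[0,0.5,5,2.6,0,0,42],[0,0.6,6,2.6,0,0,42],[0,0.62,6.83,2.6,0,0,42],[0,0.62,6.83,2.6,0,0,42]]' 20
python3 -m pendant '[[0,0,0,0,0,0,0]]'
python3 w.py c -.0955 -.065 .0575 90
```

```text
t: 32.17
tool_pos: [0.5124, -0.0768, 0.1717]
tcp_rot: [0.0, 0.062, 0.998, 0.001]
wrist_force: [0.0, -0.6, -1.2]
finger_gap: 0.0171
grip_force: 19.9
t: 32.3
tool_pos: [0.5123, -0.0816, 0.1711]
tcp_rot: [-0.0, 0.065, 0.998, -0.001]
wrist_force: [0.2, -0.6, 0.1]
finger_gap: 0.0173
grip_force: 19.9
shift [ 0.01  0.01 -2.27] turn -0.0 j7 58 tilt [-0.    -0.001 -1.   ] F [ 0.2 -0.6  0.1] t 32.3 gap 0.0173
```

```bash

python3 -m pendant '[[0,0.01,0.01,-0.8,0,0,0],[0,0.01,0.01,-1.5,0,0,0],[0,0.01,0.01,-2.05,0,0,0],[0,0.01,0.01,-2.27,0,0,0],[0,0.01,0.01,-2.27,0,0,0],[28,0.01,0.01,-2.27,0,0,0],[28,0.01,0.01,-2.27,0,0,0],[28,0.01,0.01,-2.27,0,0,0]]' 20
python3 -m pendant '[[28,0,0,0.6,0,0,0],[28,0,0,1.4,0,0,0],[28,0,0,2.2,0,0,0],[28,-0.3,-1,2.4,0,0,-10.5],[28,-0.6,-2,2.4,0,0,-21],[28,-0.9,-3,2.4,0,0,-31.5],[28,-1,-4,2.4,0,0,-42],[28,-1,-5,2.4,0,0,-52.5],[28,-1,-5,2.4,0,0,-63],[28,-1,-5,2.4,0,0,-73.5]]'
python3 -m pendant '[[28,0,0,0,0,0,-10.5],[28,0,0,0,0,0,-21],[28,0,0,0,0,0,-31.5],[28,0,0,0,0,0,-42],[28,0,0,0,0,0,-52.5],[28,0,0,0,0,0,-63],[28,0,0,0,0,0,-73.5],[28,0,0,0,0,0,-79],[28,0,0,0,0,0,-79]]'
python3 s3.py long_box; python3 s4.py; python3 w.py .5496 -.273 .0385 -69.9
python3 - <<'E'
import cv2,numpy as np
b=cv2.imread("pics/l_scene.png")
cv2.imwrite("pics/a3.png",cv2.resize(b[210:410,100:480],(760,400)))
E
```

```text
t: 33.3
tool_pos: [0.5131, -0.0803, 0.0581]
tcp_rot: [0.0, 0.065, 0.998, -0.0]
wrist_force: [-0.0, -0.6, 0.4]
finger_gap: 0.0282
grip_force: 0.0
t: 34.55
tool_pos: [0.4626, -0.3307, 0.1777]
tcp_rot: [0.0, 0.652, 0.758, 0.0]
wrist_force: [0.4, 0.7, -0.1]
finger_gap: 0.0281
grip_force: 0.0
t: 35.67
tool_pos: [0.463, -0.3298, 0.1777]
tcp_rot: [0.0, 0.985, 0.175, 0.0]
wrist_force: [-0.4, -0.0, -0.3]
finger_gap: 0.0281
grip_force: 0.0
long_box [ 0.5503 -0.2737] 21.1 0.944 1
22
shift [ 1.74  1.14 -2.78] turn -0.0 j7 -48 tilt [ 0.  0. -1.] F [ 0.1 -0.9  0.5] t 35.9 gap 0.0282
```

```bash
f=$(ls -t pics/in*.png|head -1); python3 -c "
import cv2,numpy as np
a=cv2.imread('$f');b=cv2.imread('pics/a3.png')
cv2.imwrite('pics/a4.png',np.hstack([cv2.resize(a,(400,315)),cv2.resize(b,(400,210))[:, :].copy() if 0 else cv2.copyMakeBorder(cv2.resize(b,(400,210)),0,105,0,0,0)]))"
```

```text
(no output)
```

View pics/a4.png

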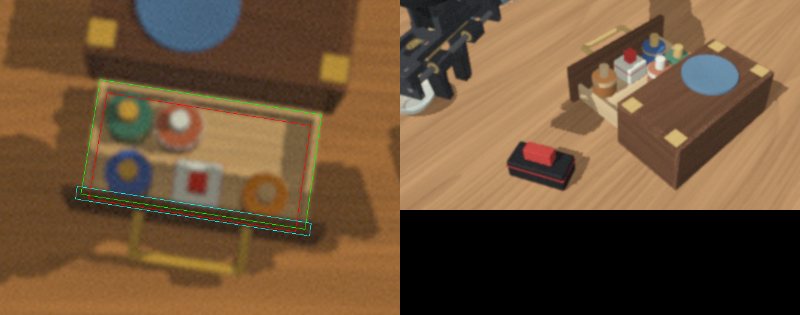

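The five pieces stand upright, with the rear-right space free for the long box. Grasp it.

```bash

python3 -m pendant '[[36,0.9,0.6,0,0,0,0],[36,1.74,1.13,0,0,0,0.5],[36,1.74,1.13,-0.9,0,0,0.5],[36,1.74,1.13,-1.8,0,0,0.5],[36,1.74,1.13,-2.4,0,0,0.5],[36,1.74,1.13,-2.75,0,0,0.5],[0,1.74,1.13,-2.75,0,0,0.5],[0,1.74,1.13,-2.75,0,0,0.5],[0,1.74,1.13,-2.75,0,0,0.5],[0,1.74,1.13,-2.75,0,0,0.5]]' 25
python3 w.py c -.0425 -.0495 .19 0
cat > s5.py <<'E'
from fit import *
from w import CH,YAW,chest
cs=[viewer.camera(n) for n in("top","scene")]
a=np.radians(-YAW);R=np.array([[np.cos(a),-np.sin(a)],[np.sin(a),np.cos(a)]])
for t,p in dict(tin_green=(-.0425,.075),pot=(-.0425,.0255),tin_blue=(-.0955,.065),box_white=(-.0955,0),jar=(-.0955,-.065),long_box=(-.0425,-.0495)).items():
    n=chest(*p)
    for c in cs:
        r=locate([c],t,n,.014)
        if r is not None:
            q=R@(r[0][:2]-CH)-np.array([-.069,0]);print(t,(q*1000).round(1),round((np.degrees(r[0][2])-YAW)%90,1),round(r[1],2))
E
python3 s5.py
```

```text
t: 37.17
tool_pos: [0.5504, -0.2739, 0.041]
tcp_rot: [0.0, 0.984, 0.178, 0.001]
wrist_force: [-0.2, 0.7, 3.1]
finger_gap: 0.0178
grip_force: 25.1
shift [0.34 4.03 2.98] turn 62.0 j7 -60 tilt [ 0.001 -0.001 -1.   ] F [-0.2  0.7  3.1] t 37.2 gap 0.0178
tin_green [27.  74.2] 7.5 0.93
tin_green [ -4.4 104.2] 7.5 0.38
pot [26.8 26.9] 7.5 0.89
pot [15.1 33.5] 7.5 0.5
tin_blue [-27.  65.] 7.5 0.85
tin_blue [-33.4  71.2] 7.5 0.73
box_white [-25.6  -0.2] 0.6 0.79
box_white [-29.9   0.6] 73.9 0.9
jar [-26.1 -65.2] 7.5 0.83
jar [-32.  -63.3] 7.5 0.88
```

```bash

python3 -m pendant '[[0,0,0,1,0,0,0],[0,0,0,2,0,0,0],[0,0,0.5,2.9,0,0,10.5],[0,0,1,2.9,0,0,21],[0,0.1,1.6,2.9,0,0,31.5],[0,0.1,2.3,2.9,0,0,42],[0,0.2,3.1,2.9,0,0,52.5],[0,0.34,4.03,2.9,0,0,62],[0,0.34,4.03,2.9,0,0,62],[0,0.34,4.03,2.9,0,0,62]]' 25
python3 w.py c -.0425 -.0495 .057 0
python3 - <<'E'
from fit import *
from w import CH,YAW
o=arm.get_obs();z=o["tool_pos"][2]-.041;cs=[viewer.camera(n) for n in("top","scene")]
cv2.imwrite("pics/a5.png",cv2.resize(cs[1]["color"][180:400,220:480,::-1],(780,600)[:2] if 0 else (709,600)))
r=locate([cs[1]],"long_box",o["tool_pos"][:2],z);print(r and (r[0].round(4),np.degrees(r[0][2])%180,r[1]),o["tool_pos"])
E
```

```text
t: 39.12
tool_pos: [0.5666, -0.073, 0.1848]
tcp_rot: [0.0, 0.752, 0.659, -0.001]
wrist_force: [-0.5, 0.4, -1.5]
finger_gap: 0.0178
grip_force: 25.1
shift [ 0.02  0.01 -2.56] turn 0.0 j7 -22 tilt [-0.001 -0.001 -1.   ] F [-0.5  0.4 -1.5] t 39.1 gap 0.0178
None [ 0.56657459 -0.07300479  0.18478195]
```

```bash

python3 -m pendant '[[0,0.02,0.01,-0.7,0,0,0],[0,0.02,0.01,-1.3,0,0,0],[0,0.02,0.01,-1.7,0,0,0],[0,0.02,0.01,-2,0,0,0],[0,0.02,0.01,-2.2,0,0,0],[0,0.02,0.01,-2.4,0,0,0],[0,0.02,0.01,-2.54,0,0,0],[0,0.02,0.01,-2.54,0,0,0]]' 25
python3 w.py c -.0425 -.0495 .057 0
```

```text
t: 40.28
tool_pos: [0.5677, -0.0716, 0.0577]
tcp_rot: [-0.0, 0.752, 0.66, -0.0]
wrist_force: [0.6, 0.5, -1.6]
finger_gap: 0.018
grip_force: 25.1
shift [-0.01 -0.02 -0.01] turn -0.0 j7 -28 tilt [-0.  0. -1.] F [ 0.6  0.5 -1.6] t 40.3 gap 0.018
```

```bash

python3 -m pendant '[[25,0,0,0,0,0,0],[25,0,0,0,0,0,0],[25,0,0,0,0,0,0],[25,0,0,0.7,0,0,0],[25,0,0,1.5,0,0,0],[25,0,0,2.4,0,0,0],[25,-1,0,3,0,0,0],[25,-2,0.2,3.5,0,0,0],[25,-2.4,2,3.5,0,0,0],[25,-2.4,4,3.5,0,0,0]]' 25
python3 s5.py; python3 s4.py; python3 s3.py;  python3 - <<'E'
import cv2,glob,os,numpy as np
f=max(glob.glob("pics/in*.png"),key=os.path.getmtime)
a=cv2.imread(f);b=cv2.imread("pics/l_scene.png")
cv2.imwrite("pics/a6.png",np.hstack([cv2.resize(a,(400,315)),cv2.resize(b[200:389,260:500],(400,315))]))
E
```

```text
t: 41.52
tool_pos: [0.4506, 0.0619, 0.2338]
tcp_rot: [0.001, 0.753, 0.658, 0.0]
wrist_force: [1.4, 1.2, 1.0]
finger_gap: 0.0253
grip_force: 0.0
tin_green [29.  24.7] 7.5 0.52
tin_green [ -0.5 102.4] 7.5 0.41
pot [28.5 23.7] 7.5 0.61
pot [ 1.1 48.8] 7.5 0.44
tin_blue [-32.8  70.7] 7.5 0.71
box_white [-23.4  -9.8] 79.9 0.36
box_white [-33.8   5.4] 17.9 0.67
jar [-25.7 -65. ] 7.5 0.81
jar [-31.2 -63.5] 7.5 0.78
long_box [ 27.1 -48.1] 0.3 0.93
long_box [  4.6 -39.4] 19.5 0.49
29
```

View pics/a6.png

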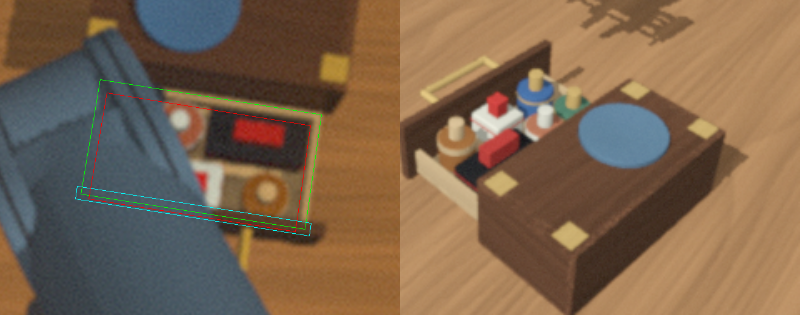

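All six stand in the drawer. Now pinch the handle again and push it shut.

```bash
python3 w.py c -.173 0 .049 0
```

```text
shift [-0.13 -1.36 -3.68] turn -0.0 j7 -34 tilt [-0.  0. -1.] F [0.4 0.5 0.2] t 42.4 gap 0.0248
```

```bash

python3 -m pendant '[[25,-0.13,-0.7,0,0,0,0],[25,-0.13,-1.36,-0.5,0,0,0],[25,-0.13,-1.36,-1.5,0,0,0],[25,-0.13,-1.36,-2.4,0,0,0],[25,-0.13,-1.36,-3.2,0,0,0],[25,-0.13,-1.36,-3.68,0,0,0],[25,-0.13,-1.36,-3.68,0,0,0],[0,-0.13,-1.36,-3.68,0,0,0],[0,-0.13,-1.36,-3.68,0,0,0],[0,-0.13,-1.36,-3.68,0,0,0]]' 20
python3 w.py c -.052 0 .049 0
```

```text
t: 43.62
tool_pos: [0.4454, -0.0062, 0.05]
tcp_rot: [0.001, 0.752, 0.66, 0.001]
wrist_force: [-2.4, 0.4, 7.6]
finger_gap: 0.0091
grip_force: 20.0
shift [ 2.38 -0.32 -0.02] turn -0.0 j7 -42 tilt [ 0.002 -0.    -1.   ] F [-2.4  0.4  7.6] t 43.6 gap 0.0091
```

```bash

python3 -m pendant '[[0,0.08,-0.01,0,0,0,0],[0,0.22,-0.03,0,0,0,0],[0,0.38,-0.05,0,0,0,0],[0,0.54,-0.07,0,0,0,0],[0,0.7,-0.09,0,0,0,0],[0,0.86,-0.11,0,0,0,0],[0,1.02,-0.14,0,0,0,0],[0,1.18,-0.16,0,0,0,0],[0,1.3,-0.17,0,0,0,0],[0,1.4,-0.19,0,0,0,0]]' 25
python3 -m pendant '[[0,0.12,-0.02,0,0,0,0],[0,0.27,-0.04,0,0,0,0],[0,0.42,-0.06,0,0,0,0],[0,0.57,-0.08,0,0,0,0],[0,0.7,-0.1,0,0,0,0],[0,0.82,-0.11,0,0,0,0],[0,0.9,-0.12,0,0,0,0],[0,0.95,-0.13,0,0,0,0],[0,0.95,-0.13,0,0,0,0]]' 25
python3 w.py c -.052 0 .049 0
```

```text
t: 44.88
tool_pos: [0.515, -0.015, 0.0501]
tcp_rot: [0.0, 0.751, 0.66, 0.0]
wrist_force: [-2.5, 3.0, 7.1]
finger_gap: 0.0092
grip_force: 25.0
t: 46.0
tool_pos: [0.5628, -0.021, 0.0501]
tcp_rot: [0.0, 0.751, 0.66, 0.001]
wrist_force: [-0.6, 3.6, 5.9]
finger_gap: 0.0091
grip_force: 25.0
shift [ 0.03 -0.02 -0.02] turn -0.1 j7 -35 tilt [ 0.002  0.001 -1.   ] F [-0.6  3.6  5.9] t 46.0 gap 0.0091
```

```bash

python3 -m pendant '[[0,0.04,-0.01,0,0,0,0],[0,0.08,-0.01,0,0,0,0],[0,0.12,-0.02,0,0,0,0],[0,0.12,-0.02,0,0,0,0]]' 25
```

```text
t: 46.5
tool_pos: [0.5659, -0.0214, 0.05]
tcp_rot: [-0.002, 0.751, 0.66, -0.001]
wrist_force: [-10.0, 4.6, 15.0]
finger_gap: 0.0089
grip_force: 25.0
```

```bash

python3 -m pendant '[[0,-0.05,0.01,0,0,0,0],[24,-0.05,0.01,0,0,0,0],[24,-0.05,0.01,0,0,0,0],[24,-0.05,0.01,0,0,0,0],[24,-0.05,0.01,0.8,0,0,0],[24,-0.05,0.01,1.8,0,0,0],[24,-0.05,0.01,3,0,0,0],[24,-1,2,4,0,0,0],[24,-1,3,4,0,0,0],[24,-1,4.5,4,0,0,0]]' 20
python3 -m pendant '[[24,-1,1.2,0,0,0,0],[24,-1,2.4,0,0,0,0],[24,-1,2.4,0,0,0,0]]'
cat > s6.py <<'E'
from s2 import *
cs=[viewer.camera(n) for n in("top","scene")];ms=[]
for i,c in enumerate(cs):
    save(c,"fin%d.png"%i);m=np.zeros((480,640),bool)
    for t in("chest","drawer","coaster"):
        k=trace(c,t)
        if k:m|=k[0]["pixels"]
    ms.append(m)
    for t in("dish","bell","coaster","remote","drawer_handle","tin_green","tin_blue","jar","pot","box_white","long_box"): print(t,[(np.round(x["centre"],3).tolist(),round(x["p"],2)) for x in recognise(c,t)[:1]])
for off in(-.012,-.016,-.02):
    rs=[render(c,cm(off),[.6159,-.0288,-.1305],0) for c in cs]
    b=[cv2.resize(m.astype(np.uint8),None,fx=S,fy=S,interpolation=0) for m in ms]
    print(off,[round(cv2.countNonZero(r&q)/cv2.countNonZero(r|q),3) for r,q in zip(rs,b)])
a=cs[0]["color"][:,:,::-1][100:260,200:440];b=cs[1]["color"][:,:,::-1][200:400,260:500]
cv2.imwrite("pics/fin.png",np.hstack([cv2.resize(a,(400,300)),cv2.resize(b,(400,300))]))
E
python3 s6.py
```

```text
t: 47.75
tool_pos: [0.5222, 0.1509, 0.2459]
tcp_rot: [0.001, 0.752, 0.659, 0.001]
wrist_force: [0.9, 0.5, 0.2]
finger_gap: 0.024
grip_force: 0.0
t: 48.12
tool_pos: [0.4703, 0.2748, 0.2452]
tcp_rot: [-0.001, 0.749, 0.662, 0.001]
wrist_force: [-0.9, -1.1, -0.0]
finger_gap: 0.0238
grip_force: 0.0
dish [([0.261, -0.332, 0.018], 0.79)]
bell [([0.713, -0.325, 0.029], 0.58)]
coaster [([0.681, -0.003, 0.104], 0.83)]
remote [([0.245, 0.357, 0.014], 0.7)]
drawer_handle [([0.605, -0.03, 0.07], 0.74)]
tin_green []
tin_blue [([0.247, 0.356, 0.015], 0.75)]
jar []
pot []
box_white []
long_box []
dish []
bell [([0.729, -0.338, 0.031], 0.75)]
coaster [([0.686, -0.009, 0.101], 0.86)]
remote [([0.266, 0.319, 0.01], 0.9)]
drawer_handle [([0.59, -0.052, 0.069], 0.65)]
tin_green [([0.248, -0.319, 0.023], 0.15)]
tin_blue []
jar []
pot [([0.588, -0.05, 0.068], 0.22)]
box_white []
long_box []
-0.012 [0.951, 0.951]
-0.016 [0.927, 0.937]
-0.02 [0.9, 0.92]
```

View pics/fin.png

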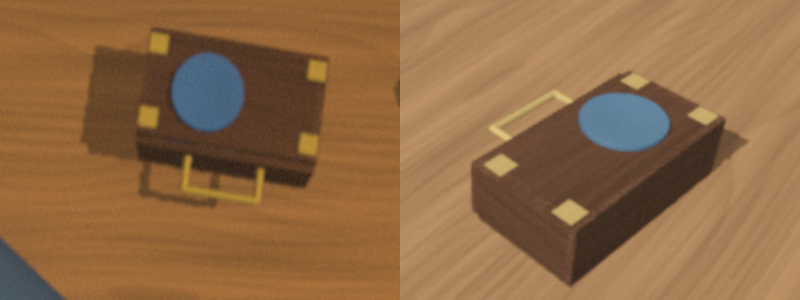

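The drawer is shut with its panel against the chest, nothing is left over on the table, and the bystanders are untouched (the remote's shift in the top view is the arm partly covering it).

```bash
python3 -c "
from bench import arm
print(arm.hand_in())"
```

```text
the job is handed in; nothing more can be done
None
```

The job is handed in: the green and blue tins, jar, pot, white box and long box were packed upright in the drawer, the drawer is shut, and the candy dish, bell, coaster and remote were left alone (there was no light box on the table).

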